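# Snap the matching landing leg onto the upturned drone and keep it pressed

## Task

The drone lies belly up on its stand and one of its four landing legs is missing. Take the long loose leg, the one that matches the three already fitted, out of the sloping rack, stand it mouth down over the bare stud and press it straight down through the click until it sits fully home on its seat; finish while still holding the arm's firm downward push on the leg, without letting up. Leave the short leg in the rack and do not shove the other things on the table about.

Things in the scene. Friction and masses are not known exactly. Their poses are not given: they have to be found in the camera images.
- leg_long: long landing leg, white nylon tube, 34 mm outside diameter, length 95 mm, about 45 g; foot end closed, mouth open with a lip (4 mm high, 24 mm hole; bore above it 29 mm). Origin: centre of the mouth's rim plane; z: from mouth to foot. Starts in either rack groove, leaning 30 deg from vertical, foot up and toward the robot; its top 35 mm is clear of the groove, to be gripped there with the fingers coming down along the tube.
- leg_short: short landing leg that does not match, white nylon tube, 34 mm outside diameter, length 65 mm, about 32 g; foot end closed, mouth open with a lip (4 mm high, 24 mm hole; bore above it 29 mm). Origin: centre of the mouth's rim plane; z: from mouth to foot. Lies the same way in the other groove and stays there.
- rack: fixed plywood rack, base 110 x 190 x 10 mm, with two sloping V grooves 100 mm apart along its own y, rising toward its own -x (the robot) and holding the lower 58 mm of a leg. Origin under the base's centre. The legs' mouths rest 28 mm above the table at own x = 25, y = +-50 mm.
- drone: fixed quadcopter, belly up on a plywood stand: hull 150 x 75 mm, top 87 mm above the table; four round mounts at own (+-85, +-85) mm. Three carry upright 95 mm white legs (tops 170 mm above the table); the one at (-85, -85) has the bare stud. Origin on the table under its centre, z up.
- seat: fixed flat flange, 40 mm across, round the foot of the bare stud, 75 mm above the table; the leg's rim must come to rest on it. Origin: centre of its top face, on the stud's axis, z up. A leg is home when its origin is at this origin and its z points up.
- stud_tip (a point): top of the bare upright stud, 34 mm above the seat. Stud 21 mm thick, upper 10 mm tapering to 8 mm. Four sprung balls stand out to 28 mm across, centres 10.5 mm above the seat: the lip meets them 15 mm above the seat, needs about 12 N of push (8 to 16) to pass; from 12 mm down the force drops and the balls draw the leg down to about 3 mm, then it runs free to the seat. Pulling it off again takes about 12 N.
- battery: bystander: silver lithium battery brick in grey shrink casing, 105 x 36 x 30 mm, lying flat; origin under its centre
- hex_driver: bystander: brushed steel hex driver, handle 95 mm long and 17 mm thick with a thin 70 mm blade, lying flat; origin under the handle's middle
- motor: bystander: spare motor can, 28 mm across, 36 mm tall, standing; origin under its centre
- screw_tin: bystander: open aluminium screw tray 90 x 60 x 22 mm; origin under its centre
- tape_reel: bystander: black ring-shaped reel, 72 mm across, 18 mm high, lying flat; origin under its centre
- propeller: bystander: black two-blade propeller, 190 mm long, 8 mm thick, lying flat; origin under its hub
Mind the look-alikes: they are no part of the job. What is shaped like the leg_long but blue or green is not meant.

How it is judged:
By the outcome, as a careful person would: the job done as asked, in the order asked, and still so for the second after the job is handed in, while the arm keeps its last pose, push and grip.
It also fails if it takes over 38 s, if anything falls off the work surface, if the arm or the gripper's body presses on something with over 40 N, if the wrist force passes 120 N, or if a joint passes its speed limit or range.

## Robot

A 6-joint arm with a two-finger parallel gripper is mounted at the origin on the work surface. World frame = base frame: x ahead of the robot, y to its left, z up, the work surface at z = 0. Lengths are in mm, angles in rad, forces in N, time in s.
With the tool pointing down it reaches from about 400 to 925 mm from the base axis. Payload 12.5 kg.
Tool frame: the origin (TCP) lies midway between the tips of the shut fingers; the grasp point (between the pads) lies 19 mm behind it; x points along the fingers, y is the direction in which the jaws open and shut, and the axes are right-handed (so a half turn about x gives the same grasp; the last joint's range is limited). The gripper opens to 95 mm and grips with 3 to 60 N. Pads are 20 mm wide; open, the fingers measure 119 mm over their backs; the gripper's body (75 mm by 180 mm) begins 59 mm behind the grasp point.
Start: joints at [1.175, 0.491, 1.559, -0, 1.092, -0.106], TCP at [178.583, 598.961, 214.661] pointing down, gripper open.
Joint ranges: [-3.1, 3.1], [-0.84, 2.19], [0.05, 2.79], [-1.13, 4.28], [0.06, 2.93], [-2.69, 2.69]. Speed limits (rad/s): [2.22, 2.22, 2.79, 3.14, 3.14, 3.14].

## Interface

Orientations are given as [roll, pitch, yaw] about the fixed x, y, z axes, in that order (R = Rz(yaw) Ry(pitch) Rx(roll)).
In Python, from cell import state, read_camera, job_done gives the robot as it stands.
- The arm moves only by the tool move_arm, never from a script. Its argument "targets" is a list of rows, each a list of 7 numbers: the shift along the world's x, y, z in m, then the turn, a rotation vector about the world's x, y, z in degrees, then the gripper's target within -1 to 1 (fully open at 1, half-way at 0, shut at -1). In form: [[dx, dy, dz, wx, wy, wz, hand], ...]. A call has 1 to 10 rows; each row is the pose to reach, as a shift and turn from the pose commanded when the call began; what a row does not reach only later rows make up. A row lasts 1/10 s, in which the tool goes at most 50 mm and 8.59 degrees, less where a joint would pass 70% of its speed; a pose out of reach is approached as far as the arm can. A call with a gripper value outside its range is refused whole. The fingers move at their own pace and stop on an object; the grip force is fixed at half the most. Time passes only in rows, so rows that repeat a pose let the fingers close. It gives the time, the measured TCP pose, the force and the opening at its end, in the units of the state.
- state(): the state, without advancing time (a new reading comes with each control period).
- read_camera(name): name is "side" or "top"; returns a dict with "img" (480x640x3 uint8, blue, green, red), "mtx" (3x3 intrinsics, pixels), "cam_to_world" (4x4, takes a point from camera to world coordinates). Camera axes: x right, y up, looking along -z (the intrinsics and any distortion apply to the point x, -y, -z); pixel columns grow to the right and rows downward; lengths in mm; the calibration is good to about 2 mm. A picture is of the moment at which its call begins. There is no depth.
- job_done(): hands the job in, once; it reports no verdict.
The state is a dict: "t": time; "joints": joint angles; "qvel": joint speeds; "tau": joint torques, N m; "eef_pos": TCP position; "tcp_rot": TCP orientation; "ft_force": force on the tool from outside, world axes, zero at the start; "moment": the same for the moment, N m; "opening": opening from 0.0 (shut) to 1.0 (fully open).
Only numpy, scipy, OpenCV 4.12 (cv2) and the standard library are available. Lean on these libraries where they do the work, as an engineer would, in place of code of your own. Each camera call takes 0.05 s, during which the arm holds its last target.

## Working session

There is one attempt and no reset: what is moved stays moved. The work goes in short steps, Python scripts to look and compute and a tool call to move; the robot and the scene stay as the last step left them, time stands still between calls to the robot, and variables do not carry over. Pictures are saved under pics/ and viewed, and the job is handed in when it is done.

Besides the shell and the picture viewer there is one more tool, called after "Request:" as name(argument=value, ...) on one line, values as JSON. move_arm: Moves the arm, as the interface text tells. Its arguments: {"type":"object","properties":{"targets":{"type":"array"}},"required":["targets"]}

```bash
ls; mkdir -p pics
python3 - <<'E'
from cell import state, read_camera
import cv2,numpy as np,pickle
print(state())
d={}
for n in("side","top"):
    r=read_camera(n);d[n]=r;cv2.imwrite(f"pics/{n}0.png",r["img"]);print(n,[k for k in r],r["mtx"],r["cam_to_world"])
pickle.dump(d,open("c0.pkl","wb"))
E
```

```text
pics
{'t': 0.0, 'joints': array([ 1.17541156e+00,  4.91539078e-01,  1.55944647e+00,  6.91240338e-06,
        1.09170395e+00, -1.05604263e-01]), 'qvel': array([-7.32709248e-05,  3.06624521e-04,  5.60855199e-04,  9.72003109e-04,
       -1.52997278e-03, -3.34593101e-04]), 'tau': array([ 2.63574839e-03, -6.12655163e+01, -2.58179337e+01,  6.93340902e-02,
        4.82599635e-02, -9.61298156e-05]), 'eef_pos': array([178.47341659, 598.72158748, 214.07550133]), 'tcp_rot': array([-1.68198989,  1.56969946, -1.97177359]), 'ft_force': array([-0.42608974,  0.88157113, -0.23149011]), 'moment': array([-0.03357337, -0.00670388, -0.081343  ]), 'opening': 1.0026811198819516}
side ['img', 'mtx', 'cam_to_world'] [[451.38900272   0.         320.68630013]
 [  0.         451.38900272 236.867575  ]
 [  0.           0.           1.        ]] [[ 9.96203817e-01  6.51431004e-02 -5.77436672e-02  4.94926489e+02]
 [-8.54881519e-02  6.06954119e-01 -7.90125606e-01 -8.28488426e+02]
 [-1.64234750e-02  7.92062544e-01  6.10218973e-01  7.35084514e+02]
 [ 0.00000000e+00  0.00000000e+00  0.00000000e+00  1.00000000e+00]]
top ['img', 'mtx', 'cam_to_world'] [[487.34638166   0.         316.3764488 ]
 [  0.         487.34638166 234.96299407]
 [  0.           0.           1.        ]] [[ 1.54560692e-02  9.92971102e-01 -1.17343514e-01  4.52791776e+02]
 [-9.99875265e-01  1.57306608e-02  1.41422619e-03 -3.91911069e+01]
 [ 3.25017675e-03  1.17307019e-01  9.93090378e-01  1.17807704e+03]
 [ 0.00000000e+00  0.00000000e+00  0.00000000e+00  1.00000000e+00]]
```

View pics/side0.png

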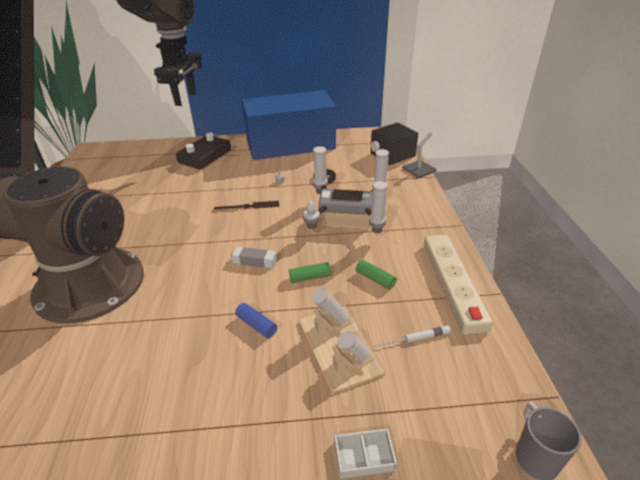

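View pics/top0.png

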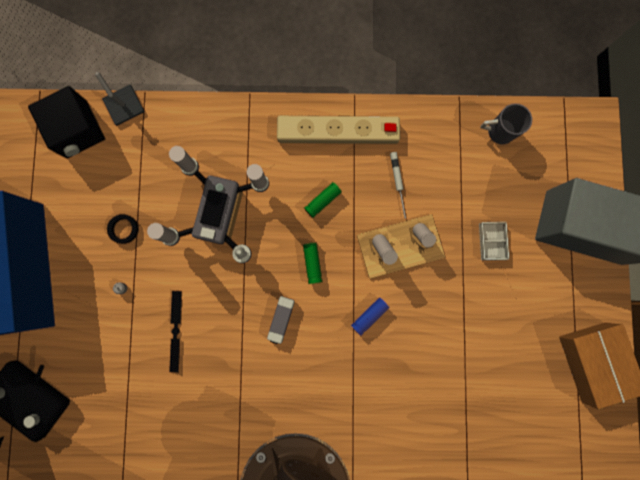

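The side view shows white tubes in the rack at about (330,306) and (354,347), and the bare stud at (312,215). In the top view these are at (383,250), (424,235) and (241,254). Next I'll enlarge these areas.

Run:
```python
import cv2,pickle,numpy as np
d=pickle.load(open("c0.pkl","rb"))
def crop(n,x,y,w,h,s): return cv2.resize(d[n]["img"][y:y+h,x:x+w],None,fx=s,fy=s,interpolation=cv2.INTER_CUBIC)
cv2.imwrite("pics/rack.png",np.hstack([crop("side",290,280,100,120,4),crop("top",350,205,100,120,4)]))
cv2.imwrite("pics/drone.png",np.hstack([crop("side",290,140,100,100,4),crop("top",140,140,140,140,400/140)[:400,:400]]))
```

```text
(no output)
```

View pics/rack.png

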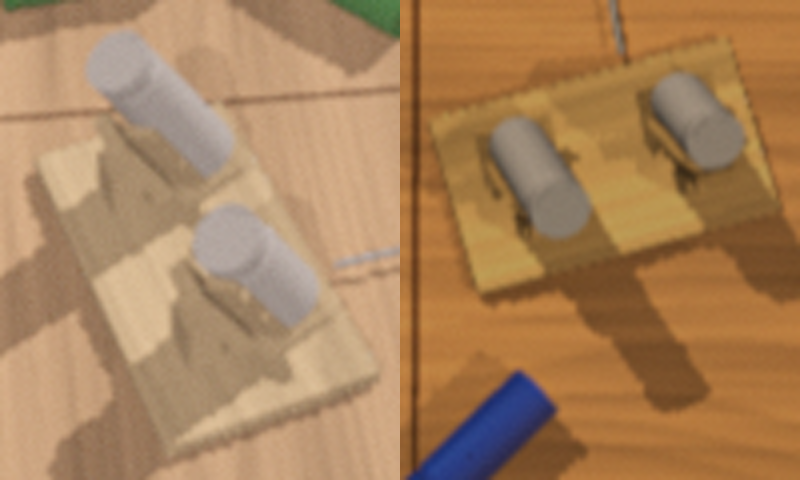

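View pics/drone.png

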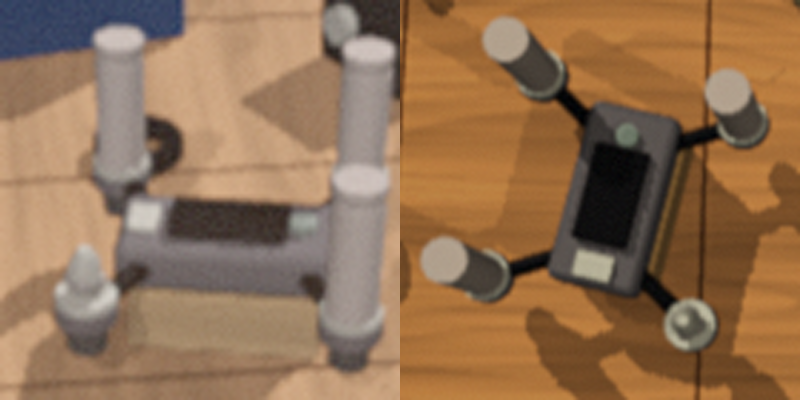

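Two things could be meant. The tube at side (330,306) / top (383,250) is clearly longer, 95 mm against 65 mm, and white like the fitted ones, so it is leg_long. The one at side (354,347) / top (424,235) is the short leg. The blue tube (370,316) and the green ones are decoys. Next I'll triangulate.

```bash
cat > h.py <<'E'
import numpy as np,cv2
from scipy.spatial.transform import Rotation as R
from scipy.optimize import least_squares
def ray(c,p):
    q=np.linalg.inv(c["mtx"])@[p[0],p[1],1]; v=np.array([q[0],-q[1],-q[2]])
    M=c["cam_to_world"]; v=M[:3,:3]@v; return M[:3,3],v/np.linalg.norm(v)
def onz(c,p,z):
    o,v=ray(c,p); return o+v*(z-o[2])/v[2]
def tri(cs,ps):
    A=np.zeros((3,3));b=np.zeros(3);L=[ray(c,p) for c,p in zip(cs,ps)]
    for o,v in L:
        P=np.eye(3)-np.outer(v,v);A+=P;b+=P@o
    x=np.linalg.solve(A,b); return x,[np.linalg.norm((np.eye(3)-np.outer(v,v))@(x-o)) for o,v in L]
def proj(c,X):
    M=c["cam_to_world"];q=M[:3,:3].T@(np.asarray(X)-M[:3,3]);q=c["mtx"]@[q[0],-q[1],-q[2]];return q[:2]/q[2]
E
python3 - <<'E'
from h import *
import pickle
np.set_printoptions(precision=1,suppress=True)
d=pickle.load(open("c0.pkl","rb"));T,S=d["top"],d["side"]
print("long foot",tri([S,T],[(319.5,296.3),(390,258)]))
print("stud tip",tri([S,T],[(311.2,201.5),(241,252.5)]))
for a,b in [((320,149.5),(155.8,231)),((382,152.5),(177.5,154)),((380,185),(254.8,172.2))]: print("tops",tri([S,T],[a,b]),onz(T,b,170)[:2],onz(S,a,170)[:2])
print("stud z109",onz(T,(241,252.5),109),onz(S,(311.2,201.5),109))
# drone fit from tops
top=np.array([onz(T,b,170)[:2] for b in [(155.8,231),(177.5,154),(254.8,172.2)]])
own=[(-85,85),(85,85),(85,-85)]
f=lambda p:np.r_[*[np.array([p[0],p[1]])+R.from_euler('z',p[2]).as_matrix()[:2,:2]@o-t for o,t in zip(own,top)]]
best=min((least_squares(f,[*top.mean(0),a]) for a in np.arange(0,6.3,.8)),key=lambda r:r.cost)
print(best.x,best.fun, best.x[:2]+R.from_euler('z',best.x[2]).as_matrix()[:2,:2]@[-85,-85])
# rack
for p in [(358,234.5),(431.2,214.5),(444.5,258),(370.5,278.7)]: print(onz(T,p,10))
E
```

```text
long foot (array([ 533.4, -203.7,  106.5]), [np.float64(2.4923371006152175), np.float64(2.4923371006151998)])
stud tip (array([539.9, 123.7, 113.5]), [np.float64(2.5765368453206565), np.float64(2.5765368453206325)])
tops (array([577.5, 294. , 169.8]), [np.float64(2.553324604706666), np.float64(2.553324604706626)]) [574.9 293.9] [580.1 294.2]
tops (array([742.6, 256.9, 169.6]), [np.float64(2.1173398981668847), np.float64(2.1173398981670655)]) [740.3 256.8] [744.7 256.8]
tops (array([705.6,  91.6, 169.5]), [np.float64(1.9822578613322988), np.float64(1.9822578613322432)]) [703.4  91.6] [707.5  91.3]
stud z109 [537.7 124.4 109. ] [542.8 130.9 109. ]
[639.  192.6  -0.2] [-0.3  0.2  0.3  0.3  0.  -0.5] [537.6 128.2]
[ 593.5 -141.3   10. ]
[ 645.2 -318.8   10. ]
[ 540.  -349.4   10. ]
[ 487.7 -171.8   10. ]
```

Run:
```python
from h import *
import pickle
np.set_printoptions(precision=2,suppress=True)
from cell import state
s=state();R0=R.from_euler('xyz',s['tcp_rot']).as_matrix();print(R0)
a=.281;dr=np.array([-.5*np.cos(a),-.5*np.sin(a),np.sqrt(.75)]);ry=np.array([-np.sin(a),np.cos(a),0])
for sg in(1,-1):
    x=-dr;y=sg*ry;Rt=np.c_[x,y,np.cross(x,y)]
    print(sg,np.degrees(R.from_matrix(Rt@R0.T).as_rotvec()))
    xd=np.array([0,0,-1.]);Rd=np.c_[xd,y,np.cross(xd,y)];print(' down',np.degrees(R.from_matrix(Rd@R0.T).as_rotvec()),'down->tilt',np.degrees(R.from_matrix(Rt@Rd.T).as_rotvec()))
d=pickle.load(open("c0.pkl","rb"))
for n,X in(("top",(540,128,75)),("side",(540,128,75)),("top",(540,128,109)),("side",(540,128,109))): print(n,proj(d[n],X))
I=lambda n,x,y,w,h,s:cv2.resize(d[n]["img"][y:y+h,x:x+w],None,fx=s,fy=s,interpolation=cv2.INTER_CUBIC)
cv2.imwrite("pics/stud.png",np.hstack([I("side",290,190,40,40,10),I("top",220,235,40,40,10)]))
```

```text
[[-0.    0.29  0.96]
 [-0.    0.96 -0.29]
 [-1.   -0.   -0.  ]]
1 [ -0.08 -30.41  31.96]
 down [ 0.05 -0.01 32.71] down->tilt [  8.32 -28.82   0.  ]
-1 [  39.92   -0.24 -142.98]
 down [  -0.01   -0.07 -147.29] down->tilt [  8.32 -28.82   0.  ]
top [241.69 252.67]
side [310.57 213.29]
top [239.39 251.42]
side [310.16 202.2 ]
```

View pics/stud.png

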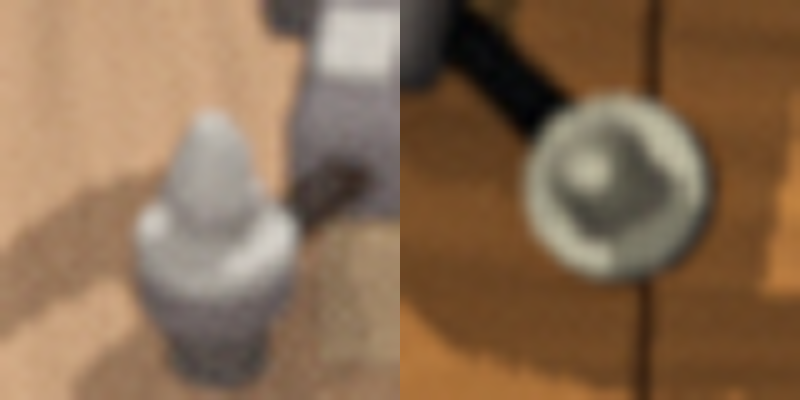

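The stud is at about (540, 128). It agrees with the views to within a pixel: flange at top (241.5,253.7), tip at side (311.1,201.5). The predicted foot of the long leg also matches its triangulation. First I'll make the transit move, kept high.

Request:
move_arm(targets=[[0.12,-0.15,0.09,0,0,10,1],[0.25,-0.3,0.09,0,0,32,1],[0.25,-0.3,0.09,0,0,32,1],[0.25,-0.3,0.09,0,0,32,1],[0.25,-0.3,0.09,0,0,32,1],[0.25,-0.3,0.09,0,0,32,1],[0.25,-0.3,0.09,0,0,32,1],[0.25,-0.3,0.09,0,0,32,1],[0.25,-0.3,0.09,0,0,32,1],[0.25,-0.3,0.09,0,0,32,1]])

```text
t: 1.1
eef_pos: [429.2, 298.0, 304.6]
tcp_rot: [2.392, 1.571, 2.658]
ft_force: [-0.5, -0.4, -1.0]
opening: 1.001
```

Request:
move_arm(targets=[[0.03,-0.25,0,0,0,0,1],[0.03,-0.25,0,0,0,0,1],[0.03,-0.25,0,0,0,0,1],[0.03,-0.25,0,0,0,0,1],[0.03,-0.25,0,0,0,0,1],[0.072,-0.512,-0.08,8.3,-28.8,0,1],[0.072,-0.512,-0.08,8.3,-28.8,0,1],[0.072,-0.512,-0.08,8.3,-28.8,0,1],[0.072,-0.512,-0.08,8.3,-28.8,0,1],[0.072,-0.512,-0.08,8.3,-28.8,0,1]])

```text
t: 2.1
eef_pos: [511.4, -121.2, 269.7]
tcp_rot: [0.009, 1.092, 0.232]
ft_force: [-0.1, 0.4, 0.6]
opening: 1.001
```

Request:
move_arm(targets=[[0,0,0,0,0,0,1],[0,0,0,0,0,0,1]])

```text
t: 2.3
eef_pos: [512.6, -120.3, 270.2]
tcp_rot: [-0.005, 1.095, 0.233]
ft_force: [-0.1, 0.3, -0.5]
opening: 0.998
```

Run:
```python
from h import *
from cell import state,read_camera
np.set_printoptions(precision=3,suppress=True)
s=state();print(s['t'],s['eef_pos'],s['joints']);M=R.from_euler('xyz',s['tcp_rot']).as_matrix();print(M)
im=[cv2.resize(read_camera(n)["img"][y:y+150,x:x+130],None,fx=3,fy=3,interpolation=cv2.INTER_CUBIC) for n,x,y in(("side",270,240),("top",340,170))]
cv2.imwrite("pics/pre.png",np.hstack(im))
```

```text
2.3 [ 512.573 -120.285  270.185] [-0.522  0.164  1.995  0.515  0.691 -2.684]
[[ 0.446 -0.236  0.864]
 [ 0.106  0.972  0.211]
 [-0.889 -0.002  0.458]]
```

View pics/pre.png

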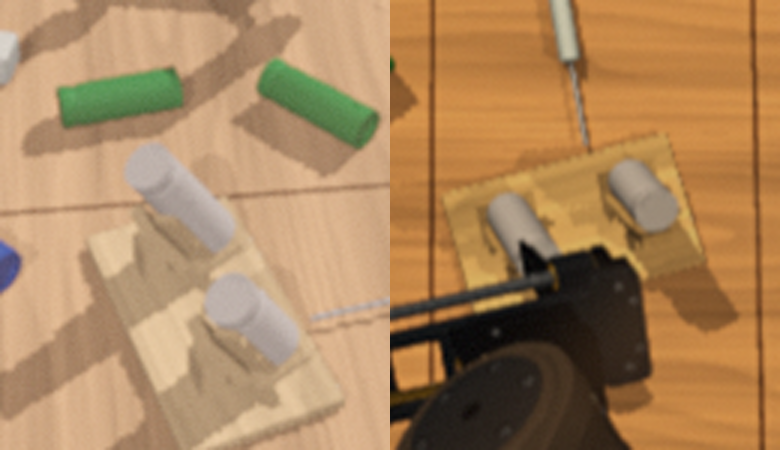

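Joint 6 ran into its limit, so I'll use the half-turn grasp and rotate back about the tool axis.

Request:
move_arm(targets=[[0,0,0.03,38,9,-75.5,1],[0,0,0.03,38,9,-75.5,1],[0,0,0.03,38,9,-75.5,1],[0,0,0.03,38,9,-75.5,1],[0,0,0.03,38,9,-75.5,1],[0,0,0.03,38,9,-75.5,1],[0,0,0.03,38,9,-75.5,1],[0,0,0.03,38,9,-75.5,1],[0,0,0.03,38,9,-75.5,1],[0,0,0.03,38,9,-75.5,1]])

```text
t: 3.4
eef_pos: [512.4, -119.8, 300.9]
tcp_rot: [1.485, 1.095, 0.236]
ft_force: [0.6, -0.6, 0.3]
opening: 0.997
```

```bash
cat > t.py <<'E'
from h import *
from cell import state
np.set_printoptions(precision=2,suppress=True)
a=.281;dr=np.array([-.5*np.cos(a),-.5*np.sin(a),np.sqrt(.75)]);ry=-np.array([-np.sin(a),np.cos(a),0])
x=-dr;Rt=np.c_[x,ry,np.cross(x,ry)]
s=state();M=R.from_euler('xyz',s['tcp_rot']).as_matrix()
foot=np.array([533.4,-203.7,109.])
print(s['t'],s['eef_pos'],s['joints'],s['ft_force']);print('turn',np.degrees(R.from_matrix(Rt@M.T).as_rotvec()),'to pre70',foot+40*dr-s['eef_pos'],'to grasp',foot-31*dr-s['eef_pos'])
E
python3 t.py
```

```text
3.4 [ 512.39 -119.84  300.9 ] [-0.52  0.13  1.95  0.47  0.77 -1.14] [ 0.59 -0.58  0.31]
turn [ 44.24   9.55 -80.85] to pre70 [   1.8   -89.41 -157.26] to grasp [  35.9   -79.56 -218.75]
```

Request:
move_arm(targets=[[0,-0.09,0,44.2,9.6,-80.8,1],[0,-0.09,0,44.2,9.6,-80.8,1],[0,-0.09,0,44.2,9.6,-80.8,1],[0,-0.09,0,44.2,9.6,-80.8,1],[0,-0.09,0,44.2,9.6,-80.8,1],[0,-0.09,0,44.2,9.6,-80.8,1],[0,-0.09,0,44.2,9.6,-80.8,1],[0,-0.09,0,44.2,9.6,-80.8,1],[0,-0.09,0,44.2,9.6,-80.8,1],[0,-0.09,0,44.2,9.6,-80.8,1]])

```text
t: 4.4
eef_pos: [512.7, -209.8, 300.9]
tcp_rot: [3.031, 1.053, 0.288]
ft_force: [0.0, -0.3, 1.0]
opening: 0.999
```

```bash
python3 t.py
```

```text
4.4 [ 512.7  -209.78  300.86] [-0.72  0.19  1.88  0.58  0.86  0.11] [ 0.04 -0.34  1.01]
turn [ 3.13  0.57 -5.9 ] to pre70 [   1.48    0.54 -157.22] to grasp [  35.59   10.38 -218.71]
```

Request:
move_arm(targets=[[0.0,0.0,-0.1,3.1,0.6,-5.9,1],[0.001,0.0005,-0.157,3.1,0.6,-5.9,1],[0.001,0.0005,-0.157,3.1,0.6,-5.9,1],[0.001,0.0005,-0.157,3.1,0.6,-5.9,1],[0.001,0.0005,-0.157,3.1,0.6,-5.9,1],[0.001,0.0005,-0.157,3.1,0.6,-5.9,1]])

```text
t: 5.0
eef_pos: [514.6, -211.0, 146.0]
tcp_rot: [3.131, 1.046, 0.276]
ft_force: [0.8, -0.2, -0.3]
opening: 0.996
```

```bash
python3 t.py;python3 - <<'E'
from h import *
from cell import read_camera
im=[cv2.resize(read_camera(n)["img"][y:y+150,x:x+130],None,fx=3,fy=3,interpolation=cv2.INTER_CUBIC) for n,x,y in(("side",270,240),("top",340,170))]
cv2.imwrite("pics/pre2.png",np.hstack(im))
E
```

```text
5.0 [ 514.61 -210.98  146.01] [-0.72  0.41  2.07  0.94  0.55 -0.22] [ 0.77 -0.21 -0.32]
turn [ 0.28  0.14 -0.23] to pre70 [-0.43  1.73 -2.37] to grasp [ 33.68  11.58 -63.85]
```

View pics/pre2.png

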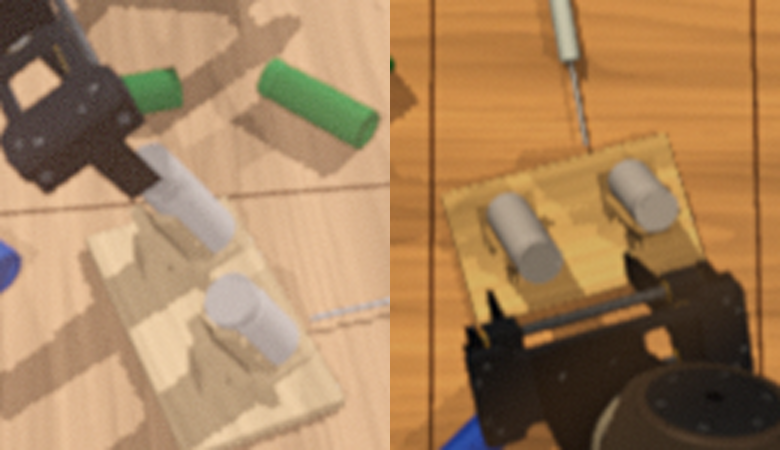

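The gripper is aligned with the tube, with a finger on each side (top view, fingers at (490,300) and (635,270) in the crop). Now I'll slide down along the tube.

Request:
move_arm(targets=[[0.008,0.004,-0.016,0.3,0.1,-0.2,1],[0.017,0.006,-0.032,0.3,0.1,-0.2,1],[0.025,0.009,-0.048,0.3,0.1,-0.2,1],[0.034,0.0115,-0.063,0.3,0.1,-0.2,1],[0.034,0.0115,-0.063,0.3,0.1,-0.2,1],[0.034,0.0115,-0.063,0.3,0.1,-0.2,1]])

```text
t: 5.7
eef_pos: [548.0, -199.6, 82.2]
tcp_rot: [-3.14, 1.047, 0.283]
ft_force: [-0.5, -0.6, 0.3]
opening: 1.002
```

```bash
python3 t.py;python3 - <<'E'
from h import *
from cell import read_camera
im=[cv2.resize(read_camera(n)["img"][y:y+150,x:x+130],None,fx=3,fy=3,interpolation=cv2.INTER_CUBIC) for n,x,y in(("side",270,240),("top",340,170))]
cv2.imwrite("pics/pre3.png",np.hstack(im))
E
```

```text
5.7 [ 547.97 -199.63   82.16] [-0.66  0.55  2.07  1.16  0.45 -0.42] [-0.45 -0.61  0.28]
turn [-0.05 -0.01  0.  ] to pre70 [-33.79  -9.61  61.48] to grasp [ 0.32  0.23 -0.01]
```

View pics/pre3.png

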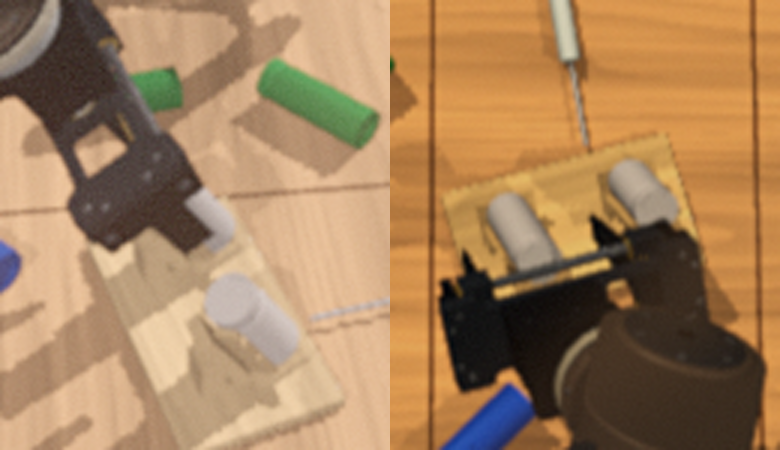

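The tube is between the fingers with no contact force, so I'll close.

Request:
move_arm(targets=[[0,0,0,0,0,0,-1],[0,0,0,0,0,0,-1],[0,0,0,0,0,0,-1],[0,0,0,0,0,0,-1],[0,0,0,0,0,0,-1],[0,0,0,0,0,0,-1],[0,0,0,0,0,0,-1],[0,0,0,0,0,0,-1],[0,0,0,0,0,0,-1],[0,0,0,0,0,0,-1]])

```text
t: 6.8
eef_pos: [547.6, -199.0, 80.9]
tcp_rot: [-3.136, 1.048, 0.286]
ft_force: [-0.4, 3.2, 2.6]
opening: 0.357
```

Request:
move_arm(targets=[[-0.005,-0.0014,0.009,0,0,0,-1],[-0.014,-0.004,0.026,0,0,0,-1],[-0.024,-0.007,0.043,0,0,0,-1],[-0.034,-0.01,0.061,0,0,0,-1],[-0.043,-0.0125,0.078,0,0,0,-1],[-0.048,-0.014,0.12,0,0,0,-1],[-0.048,-0.014,0.16,0,0,0,-1],[-0.048,-0.014,0.19,0,0,0,-1],[-0.048,-0.014,0.19,0,0,0,-1]])

```text
t: 7.7
eef_pos: [500.6, -214.5, 274.8]
tcp_rot: [3.133, 1.045, 0.273]
ft_force: [0.1, -0.4, -1.5]
opening: 0.354
```

```bash
python3 t.py;python3 - <<'E'
from h import *
from cell import read_camera
im=[cv2.resize(read_camera(n)["img"][y:y+200,x:x+160],None,fx=2.5,fy=2.5,interpolation=cv2.INTER_CUBIC) for n,x,y in(("side",260,200),("top",320,150))]
cv2.imwrite("pics/lift.png",np.hstack(im))
E
```

```text
7.7 [ 500.55 -214.52  274.82] [-0.75  0.21  1.94  0.64  0.8   0.14] [ 0.13 -0.37 -1.51]
turn [0.19 0.2  0.05] to pre70 [  13.63    5.27 -131.18] to grasp [  47.74   15.12 -192.67]
```

View pics/lift.png

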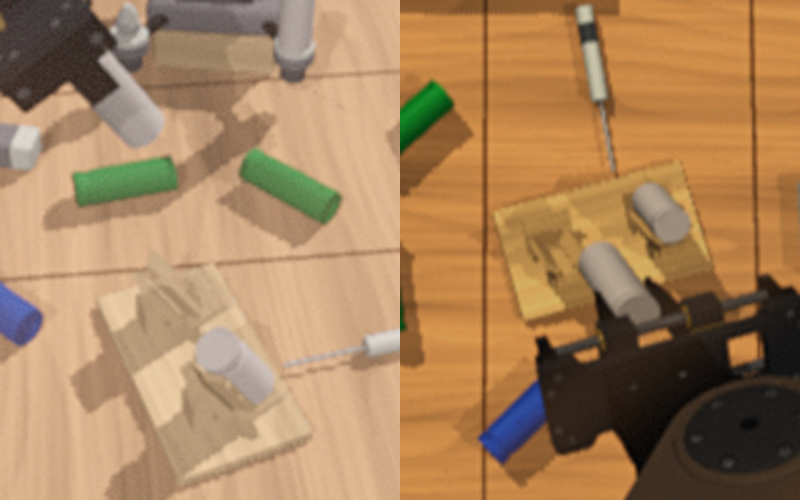

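The long leg is held firmly, and the short leg and the rest are undisturbed. Next I'll turn it upright and carry it over the stud.

Request:
move_arm(targets=[[0,0.1,0,-8.3,28.8,0,-1],[0,0.1,0,-8.3,28.8,0,-1],[0,0.1,0,-8.3,28.8,0,-1],[0,0.1,0,-8.3,28.8,0,-1],[0.04,0.342,-0.01,-8.3,28.8,0,-1],[0.04,0.342,-0.01,-8.3,28.8,0,-1],[0.04,0.342,-0.01,-8.3,28.8,0,-1],[0.04,0.342,-0.01,-8.3,28.8,0,-1],[0.04,0.342,-0.01,-8.3,28.8,0,-1],[0.04,0.342,-0.01,-8.3,28.8,0,-1]])

```text
t: 8.8
eef_pos: [539.3, 133.1, 258.3]
tcp_rot: [-0.79, 1.566, 2.637]
ft_force: [-0.2, -1.2, -0.7]
opening: 0.362
```

Request:
move_arm(targets=[[0,0,-0.04,0,0,0,-1],[0,0,-0.04,0,0,0,-1],[0,0,-0.04,0,0,0,-1]])

```text
t: 9.1
eef_pos: [539.3, 128.0, 220.1]
tcp_rot: [-0.593, 1.566, 2.828]
ft_force: [-0.4, -0.0, 0.1]
opening: 0.359
```

```bash
cat > look.py <<'E'
import sys,pickle
from h import *
from cell import read_camera,state
np.set_printoptions(precision=3,suppress=True)
s=state();print(s['t'],s['eef_pos'],s['ft_force'],s['joints']);M=R.from_euler('xyz',s['tcp_rot']).as_matrix();print(M[:,0],M[:,1])
d={n:read_camera(n) for n in("side","top")};pickle.dump(d,open(sys.argv[1]+".pkl","wb"))
im=[cv2.resize(d[n]["img"][y:y+100,x:x+80],None,fx=5,fy=5,interpolation=cv2.INTER_CUBIC) for n,x,y in(("side",270,140),("top",200,200))]
cv2.imwrite("pics/%s.png"%sys.argv[1],np.hstack(im))
E
python3 look.py hov
```

```text
9.1 [539.316 127.98  220.086] [-0.389 -0.038  0.052] [0.113 0.386 1.725 0.002 1.035 1.403]
[-0.004  0.001 -1.   ] [ 0.276 -0.961 -0.002]
```

View pics/hov.png

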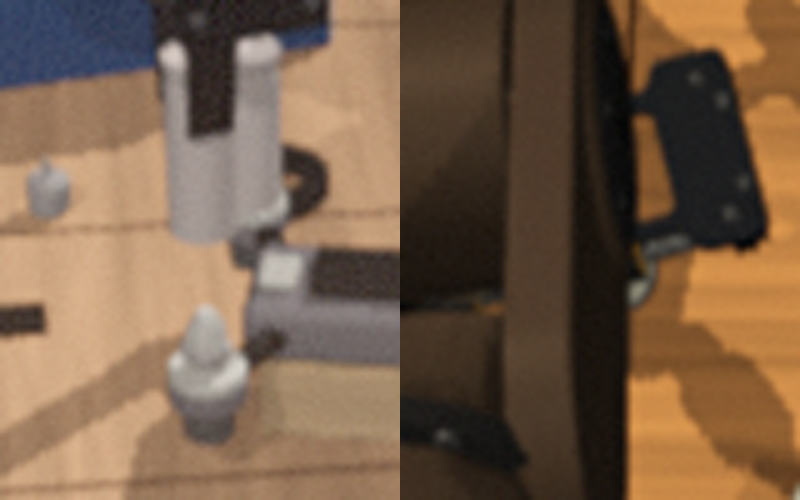

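Run:
```python
import pickle
from h import *
np.set_printoptions(precision=2,suppress=True)
S=pickle.load(open("hov.pkl","rb"))["side"]
im=S["img"].copy()
big=cv2.resize(im[140:240,280:340],None,fx=10,fy=10,interpolation=cv2.INTER_CUBIC)[:1000]
def draw(c,r,col):
    for t in np.linspace(0,6.283,80):
        p=(proj(S,[c[0]+r*np.cos(t),c[1]+r*np.sin(t),c[2]])-[280,140])*10+5
        cv2.circle(big,tuple(int(v) for v in p),1,col,-1)
draw((539.3,128,156),17,(0,0,255));draw((539.3,128,251),17,(0,0,255));draw((540,128,75),20,(0,255,0));draw((540,128,109),4,(0,255,0))
cv2.imwrite("pics/hovb.png",cv2.resize(big,(360,600)))
```

```text
(no output)
```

View pics/hovb.png

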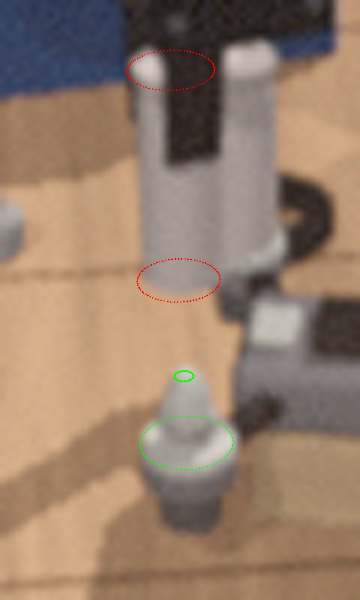

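The side view shows the leg over the stud. Both are about half a pixel off their predictions in the same direction, so they agree relative to each other to about 1 mm. I'll go down gently over the tip.

Request:
move_arm(targets=[[0.0005,0,-0.02,0,-0.2,0,-1],[0.0005,0,-0.04,0,-0.2,0,-1],[0.0005,0,-0.045,0,-0.2,0,-1],[0.0005,0,-0.05,0,-0.2,0,-1],[0.0005,0,-0.055,0,-0.2,0,-1],[0.0005,0,-0.055,0,-0.2,0,-1]])

```text
t: 9.8
eef_pos: [540.3, 128.4, 166.0]
tcp_rot: [-2.903, 1.568, 0.518]
ft_force: [-0.0, 0.2, -0.3]
opening: 0.352
```

```bash
python3 look.py d1
```

```text
9.8 [540.277 128.422 166.01 ] [-0.046  0.228 -0.286] [0.114 0.448 1.789 0.002 0.902 1.404]
[ 0.003  0.002 -1.   ] [ 0.276 -0.961 -0.001]
```

View pics/d1.png

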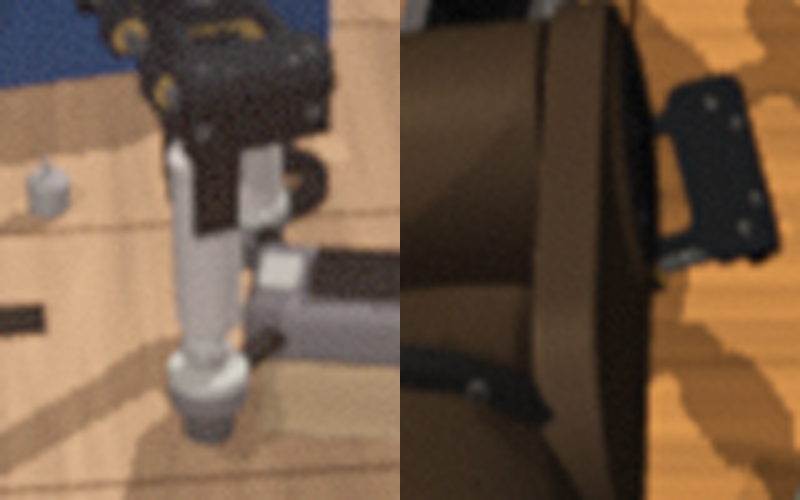

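The leg is centred over the tip (leg centre at 210 and flange centre at 209 in the crop) with no side force. I'll go on down to the balls.

Request:
move_arm(targets=[[0,0,-0.004,0,0,0,-1],[0,0,-0.007,0,0,0,-1],[0,0,-0.01,0,0,0,-1],[0,0,-0.01,0,0,0,-1]])

```text
t: 10.3
eef_pos: [539.9, 128.5, 155.3]
tcp_rot: [-2.719, 1.569, 0.702]
ft_force: [-1.2, 0.2, -0.7]
opening: 0.356
```

Request:
move_arm(targets=[[0,0,-0.002,0,0,0,-1],[0,0,-0.004,0,0,0,-1],[0,0,-0.004,0,0,0,-1]])

```text
t: 10.6
eef_pos: [539.8, 128.5, 151.6]
tcp_rot: [-2.615, 1.569, 0.806]
ft_force: [-1.8, -0.0, 1.1]
opening: 0.354
```

Request:
move_arm(targets=[[0,0,-0.001,0,0,0,-1],[0,0,-0.002,0,0,0,-1],[0,0,-0.003,0,0,0,-1],[0,0,-0.003,0,0,0,-1]])

```text
t: 11.0
eef_pos: [540.3, 128.7, 149.7]
tcp_rot: [-2.895, 1.567, 0.526]
ft_force: [-4.3, 0.9, 10.0]
opening: 0.356
```

Request:
move_arm(targets=[[0,0,-0.001,0,0,0,-1],[0,0,-0.002,0,0,0,-1],[0,0,-0.003,0,0,0,-1],[0,0,-0.003,0,0,0,-1]])

```text
t: 11.4
eef_pos: [540.1, 128.6, 145.9]
tcp_rot: [-2.82, 1.568, 0.601]
ft_force: [-2.1, 1.3, 2.5]
opening: 0.351
```

Request:
move_arm(targets=[[0,0,-0.001,0,0,0,-1],[0,0,-0.002,0,0,0,-1],[0,0,-0.003,0,0,0,-1],[0,0,-0.003,0,0,0,-1]])

```text
t: 11.8
eef_pos: [539.8, 128.5, 141.9]
tcp_rot: [-2.434, 1.569, 0.987]
ft_force: [-1.5, 1.6, -10.4]
opening: 0.356
```

Request:
move_arm(targets=[[0,0,-0.001,0,0,0,-1],[0,0,-0.002,0,0,0,-1],[0,0,-0.003,0,0,0,-1],[0,0,-0.003,0,0,0,-1]])

```text
t: 12.2
eef_pos: [539.9, 128.5, 139.6]
tcp_rot: [-2.751, 1.569, 0.67]
ft_force: [-2.4, 2.0, -7.0]
opening: 0.356
```

The click has passed and the balls are drawing the leg down. I'll keep going until it reaches the seat.

Request:
move_arm(targets=[[0,0,-0.001,0,0,0,-1],[0,0,-0.002,0,0,0,-1],[0,0,-0.003,0,0,0,-1],[0,0,-0.003,0,0,0,-1]])

```text
t: 12.6
eef_pos: [540.5, 128.4, 137.1]
tcp_rot: [-3.024, 1.567, 0.397]
ft_force: [-0.3, 0.3, -0.2]
opening: 0.358
```

Request:
move_arm(targets=[[0,0,-0.001,0,0,0,-1],[0,0,-0.002,0,0,0,-1],[0,0,-0.002,0,0,0,-1]])

```text
t: 12.9
eef_pos: [540.7, 128.4, 136.6]
tcp_rot: [-3.109, 1.566, 0.312]
ft_force: [-5.6, -0.2, 17.3]
opening: 0.353
```

It's on the seat, with the reaction rising to 17 N at a standstill. I'll add a little more push and look.

Request:
move_arm(targets=[[0,0,-0.001,0,0,0,-1],[0,0,-0.001,0,0,0,-1],[0,0,-0.001,0,0,0,-1]])

```text
t: 13.2
eef_pos: [540.9, 128.6, 136.5]
tcp_rot: [-3.133, 1.565, 0.288]
ft_force: [-8.6, 0.2, 27.6]
opening: 0.357
```

```bash
python3 look.py d2
```

```text
13.2 [540.927 128.56  136.54 ] [-8.607  0.238 27.561] [0.114 0.486 1.819 0.001 0.831 1.404]
[ 0.006  0.002 -1.   ] [ 0.276 -0.961 -0.   ]
```

View pics/d2.png

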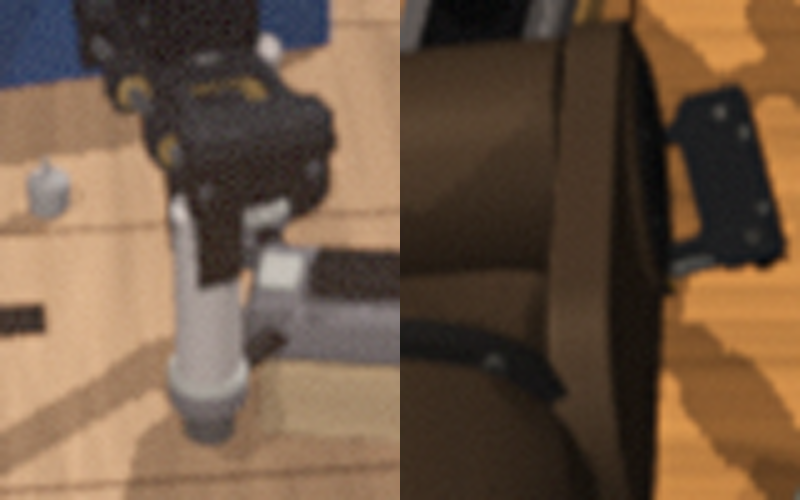

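The leg sits on the flange upright, its rim at about crop (208,375), just like the fitted ones. I'll check that the push holds.

Request:
move_arm(targets=[[0,0,0,0,0,0,-1],[0,0,0,0,0,0,-1],[0,0,0,0,0,0,-1],[0,0,0,0,0,0,-1],[0,0,0,0,0,0,-1],[0,0,0,0,0,0,-1]])

```text
t: 13.9
eef_pos: [540.9, 128.5, 136.5]
tcp_rot: [-3.135, 1.565, 0.286]
ft_force: [-9.0, -0.4, 27.0]
opening: 0.355
```

Run:
```python
from cell import read_camera
import cv2,numpy as np
cv2.imwrite("pics/fin.png",read_camera("side")["img"])
```

```text
(no output)
```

View pics/fin.png

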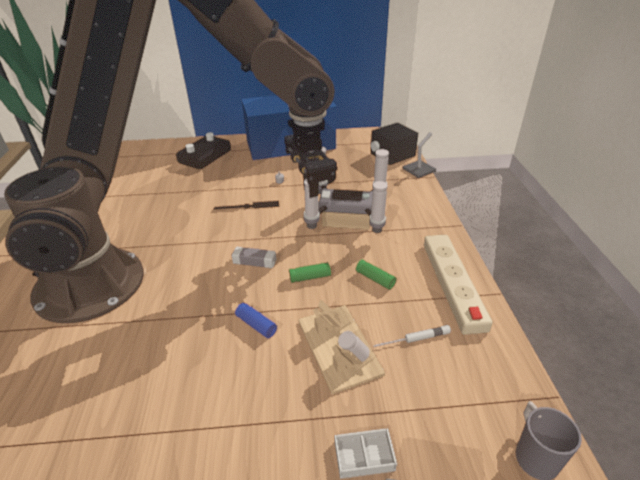

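The push holds at 27 N. The short leg is still in the rack at (354,347), the bystanders haven't moved, and the leg stands on its mount at (312,215).

```bash
python3 -c "
from cell import job_done
print(job_done())"
```

```text
the job is handed in; nothing more can be done
None
```

The long white leg is on the bare stud, pressed through the click and down onto its seat. I handed the job in at about 14 s with the arm still gripping the leg and pushing down.

- **Click and seat:** the force rose to about 10 N at the balls, then fell to a 10 N downward pull as they drew the leg in. It then ran free to a hard stop, and the push held at about 27 N with no movement over the last 0.6 s.
- **Final view:** in the side camera the leg is upright with its rim on the flange, like the fitted legs. The short leg is still in the rack and the bystanders in that view have not moved. The arm blocked the top view of the stud, so the final seating was confirmed only from the side camera and the forces.
- **Differences:** the hand stopped about 2.5 mm lower than I had estimated, which I put down to how high the leg sat in the grip and the camera calibration. A steady sideways force of about 9 N also remained while pushing.
- **Joint limit:** on the way to the rack, the first grasp orientation ran joint 6 up to the end of its range (−2.684 of −2.69 rad). I switched to the half-turn grasp before touching anything.

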